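Chase the thread of a laboratory water socket with a hand tap

ROBOT

A 7-joint arm with a two-finger parallel gripper is mounted at the origin on the work surface. World frame = base frame: x ahead of the robot, y to its left, z up, the work surface at z = 0. Lengths are in m, angles in rad, forces in N, time in s.
With the tool pointing down it reaches from about 0.425 to 0.875 m from the base axis. Payload 4.7 kg.
Tool frame: the origin (TCP) lies midway between the tips of the shut fingers; the grasp point (between the pads) lies 19 mm behind it (ctrl.grip_point_offset is the distance from the TCP to the grasp point, in m); z points along the fingers, y is the line along which they close (so a half turn about z gives the same grasp; the last joint's range is limited). The gripper opens to 87 mm and grips with 3 to 60 N. Pads are 19 mm wide; open, the fingers measure 117 mm over their backs; the gripper's body (75 mm by 190 mm) begins 51 mm behind the grasp point.
Start: joints at [1.336, 0.321, -0.07, 1.45, 0.023, 1.371, -0.057], TCP at [0.16, -0.63, 0.2] pointing down, gripper open.
Joint ranges: [-2.86, 2.86], [-0.3, 2.09], [-1.38, 1.24], [0.06, 2.45], [-1.56, 4.7], [0.09, 2.05], [-2.69, 2.69]. Speed limits (rad/s): [2.57, 2.57, 3.14, 3.14, 3.14, 3.14, 3.14].

INTERFACE

Orientations are given as a rotation vector (axis times angle).
In Python, from bench import ctrl gives the robot as it stands.
- The arm moves only by the tool move_arm, never from a script. Its argument "increments" is text: rows parted by semicolons, each of 7 numbers parted by spaces: the shift along the world's x, y, z in mm, then the turn, a rotation vector about the world's x, y, z in degrees, then the closure in counts, from 0 (fully open) to 255 (shut). A call has exactly 8 rows; each row shifts and turns the commanded pose from where the row before left it; what a row does not reach is not made up. A row lasts 1/12 s, in which the tool goes at most 41.7 mm and 7.16 degrees, less where a joint would pass 70% of its speed; a pose out of reach is approached as far as the arm can. A call with a gripper value outside its range is refused whole. The fingers move at their own pace and stop on an object; "grip_force" is the grip in N (left out, the last holds). Time passes only in rows, so rows that do not move let the fingers close, or fill a call up. It gives the time, the measured TCP pose, the force, the opening and the grip force at its end, in the units of the state.
- ctrl.get_state(): the state, without advancing time (a new reading comes with each control period).
- ctrl.get_image(name): name is "side" or "top" or "wrist"; returns a dict with "frame" (420x560x3 uint8, red, green, blue), "depth" (420x560 float32, m along the optical axis (not along the pixel's ray), 0 where there is no reading), "fx", "fy", "cx", "cy" (pixels), "k1" (the pictures are not rectified: a ray, as slopes to the right and down, at radius r is drawn at 1 + k1 r^2 times it, then the intrinsics apply), "position" and "orientation" of the camera in the world. Camera axes: x right, y down, z forward; pixel columns grow to the right and rows downward; lengths in m; the calibration is good to about 2 mm. A picture is of the moment at which its call begins.
- ctrl.close_job(): hands the job in; it is judged then, once.
Trained networks look in a picture, given as the dict that the camera call returned (one of the last four; its "shot" number tells which), for a name from the list of things; names that differ only in an ending like _2 or _b are one class to them, and where a whole thing is asked for, a point or a joint stands for the part that bears it (a point fixed in the world has none). Each returns a list of dicts, best first, with "score" (0 to 1); they miss things now and then, are a little off and sometimes report something else, mostly with a low value. They report only what shows in the picture. A call takes as long as a camera call. They do not tell look-alikes from the thing itself.
- ctrl.find_in(target, picture): "centre" ([x, y, z] in m, in world coordinates, good to about 4 mm: the middle of the surface that is visible of it).
- ctrl.silhouettes(target, picture): "region" (420x560 bool, what is visible of it).
The state is a dict: "time": time; "joint_positions": joint angles; "qd": joint speeds; "joint_torque": joint torques, N m; "position": TCP position; "tool_rot": TCP orientation; "ft_force": force on the tool from outside, world axes, zero at the start; "torque": the same for the moment, N m; "grip_width": opening from 0.0 (shut) to 1.0 (fully open); "grip_force": force on a finger pad.
Only numpy, scipy, OpenCV 4.12 (cv2) and the standard library are available. Lean on these libraries where they do the work, as an engineer would, in place of code of your own. Each camera call takes 0.05 s, during which the arm holds its last target. There are 200 camera calls.

TASK

A thread tap stands started in the brass water socket of the bench, to clean its thread: take the T-handle wrench out of the wooden block and seat it fully down on the tap's square head. With the wrench work the tap in clockwise, half a turn forward and a quarter turn back, again half a turn forward and a quarter back, then forward until you feel it come up against the bottom, without pressing hard or forcing it, for the socket must not be wrenched round on its rubber gasket. Let go with the wrench left standing on the tap, and leave the mortar, bottle and dish where they are.

Things in the scene. Friction and masses are not known exactly. Their poses are not given: they have to be found in the camera images.
- socket: round steel flange of the water socket, 72 mm across and 4 mm high, screwed to the bench; origin on the bench at its centre, z up. On a thin rubber gasket on it stands the brass socket  a hexagon 38 mm across flats with a round collar, its top 34 mm above the bench, and in it the tap, all upright on the same axis.
- tap_head (a point): centre of the flat top of the tap's square head, about 88 mm above the bench. The head is 12 mm square and 18 mm long, its top edges bevelled 1.5 mm inward over the last 2.5 mm; below it is a round 16 mm shank, then the threaded part. Its x and y axes are square to the flats and turn with the tap, z up. The tap sinks 1.8 mm per full turn.
- tap (a joint): angle of the tap in its thread in rad, growing as it turns clockwise seen from above (screws in); it starts within 0.2 of 0. It turns stiffly (about 0.08 N m) and stays where it is left. The bottom lies 0.88 to 0.97 of a turn from the start; there the tap stops dead and the torque rises.
- wrench_hub (a point): centre of the hub of the T-handle wrench (0.35 kg). The hub is a block 32 mm along its x (along the handle bar), 16 mm along its y, 24 mm high; the handle bar, 176 mm over all (10 mm thick, 15 mm at the end caps, one cap red), leaves it at both ends along x. Below it a 14 mm shank; z up along the wrench's axis. It stands upright in the wooden block at the start, hub 97 mm above the bench.
- wrench_mouth (a point): centre of the open lower end of the wrench, on its axis, 85 mm below the hub's centre (axes as the hub's). The lower end is a 26 mm square block, 22 mm long, with a square hole 13 mm wide and 16 mm deep whose sides lie along the wrench's x and y; fully seated, this point is 16 mm below the top of the tap's head and the hub's centre 69 mm above that top.
- wrench: the T-handle wrench; origin at the open lower end (same point as wrench_mouth), z up along its axis
- block: wooden tool block 120 mm (x) by 75 mm (y) by 40 mm high, origin under its centre; a square hole 29 mm wide and 28 mm deep in its middle holds the wrench, 1.5 mm play all round, its bar along the block's y; two short spare taps stand 44 mm either side of it along x, up to 62 mm above the bench.
- mortar: white mortar, 100 mm across, 55 mm high, its pestle's end up to 75 mm; origin under its centre. A bystander.
- bottle: amber bottle with a white cap, 48 mm across, 95 mm high; origin under its centre. A bystander.
- dish: glass dish 90 mm across, 16 mm high; origin under its centre. A bystander.
- socket_body (a joint): twist of the brass socket body on its rubber gasket in rad, 0 at rest, positive clockwise seen from above: it gives like a spring, 1.5 N m per rad, with whatever torque is put on the tap, and springs back (about 0.05 while the tap is turning freely).
Not all that is in view belongs to the job. What is shaped like the wrench but green or purple is not meant.

How it is judged:
On the way, in this order (a step that is already met when the one before it is completed fails the run):
1. the wrench is seated fully down on the tap's square head, upright (horizontal distance between wrench_mouth and tap_head below 0.004 m and z of wrench_mouth in the frame of tap_head below -0.013 m and angle between wrench_mouth's own z axis and vertical below 0.12 rad), for 0.1 s.
2. the tap is turned half a turn forward (its angle passes 2.45 rad) (value of joint tap above 2.45 rad), for 0.05 s.
3. then it is turned back a quarter turn, to below 2.2 rad; running on past 4.0 rad instead fails ((value of joint tap below 2.2 rad or value of joint tap above 4 rad)), for 0.05 s.
4. then forward half a turn again, past 3.95 rad; backing right out below 0.7 rad instead fails ((value of joint tap above 3.95 rad or value of joint tap below 0.7 rad)), for 0.05 s.
5. then back a quarter turn again, to below 3.75 rad; running on past 5.45 rad instead fails ((value of joint tap below 3.75 rad or value of joint tap above 5.45 rad)), for 0.05 s.
6. then forward to the bottom (5.85 rad, within 0.12) (value of joint tap above 5.73 rad), for 0.1 s.
At the end, for the whole second after the job is handed in: the tap is at the bottom of its thread (within 0.12 rad of 5.85), the wrench stands at rest on its head, fully down (within 3 mm), centred within 4 mm and upright within 0.12 rad, let go (all of step 1 and value of joint tap above 5.73 rad and linear speed of wrench below 0.02 m/s); the robot touches nothing.
It fails at once if the tap is forced: the brass body is wrenched round on its gasket by more than 0.18 rad (0.27 N m) (value of joint socket_body above 0.18 rad or value of joint socket_body below -0.18 rad).
It fails at once if the wrench bears on the tap, pressing and turning together, with more than 70 N summed over its contacts (contact force between wrench and tap above 70 N).
It fails at once if the gripper or arm bears on the tap itself (contact force between any of the fingers, the arm and tap above 1 N).
It fails at once if the tap is unscrewed from its start (below -0.6 rad) (value of joint tap below -0.6 rad).
It fails at once if the mortar, bottle or dish is moved by more than 15 mm (distance of any of mortar, bottle, dish from where it was at the start of the episode above 0.015 m).
It also fails if it takes over 72 s, if anything falls off the work surface, if the arm or the gripper's body presses on something with over 40 N, if the wrist force passes 120 N, or if a joint passes its speed limit or range.

## Working session

There is one attempt and no reset: what is moved stays moved. The work goes in short steps, Python scripts to look and compute and a tool call to move; the robot and the scene stay as the last step left them, time stands still between calls to the robot, and variables do not carry over. Pictures are saved under pics/ and viewed, at most 10 in all, crops included, and the job is handed in when it is done.

Besides the shell and the picture viewer there is one more tool, called after "Request:" by a JSON object that holds its "api" and its "payload". move_arm: Moves the arm, as the interface text tells. Its arguments: {"type":"object","properties":{"increments":{"type":"string"},"grip_force":{"type":"number"}},"required":["increments"]}

```bash
mkdir -p pics; ls; python3 - <<'E'
from bench import ctrl
import cv2,numpy as np
s=ctrl.get_state();print({k:np.round(v,3) for k,v in s.items()})
ims=[]
for n in ("top","side"):
    p=ctrl.get_image(n);ims.append(p["frame"])
    print(n,p["position"],p["orientation"],p["fx"],p["cx"],p["cy"],p["k1"])
    for t in ("socket","tap_head","wrench_hub","wrench","block","mortar","bottle","dish"):
        print(t,[(np.round(d["centre"],3).tolist(),round(d["score"],2)) for d in ctrl.find_in(t,p)[:4]])
im=np.vstack(ims)[:,:,::-1]
cv2.imwrite("pics/a.png",ims[0][:,:,::-1]);cv2.imwrite("pics/b.png",ims[1][:,:,::-1])
E
```

```text
pics
{'time': np.float64(0.0), 'joint_positions': array([ 1.336,  0.322, -0.07 ,  1.452,  0.023,  1.371, -0.057]), 'qd': array([-0.001,  0.001,  0.   ,  0.001, -0.   ,  0.   , -0.   ]), 'joint_torque': array([ 0.0000e+00, -4.9128e+01, -4.0400e-01, -3.1252e+01, -6.4000e-02,
        4.4000e-02,  0.0000e+00]), 'position': array([ 0.16 , -0.629,  0.199]), 'tool_rot': array([-3.115e+00, -3.900e-01,  1.000e-03]), 'ft_force': array([ 0.068, -0.072,  0.23 ]), 'torque': array([ 0.042, -0.005, -0.019]), 'grip_force': np.float64(0.0), 'grip_width': np.float64(1.001)}
top [0.35397148 0.08487547 1.10012344] [-2.16267481  2.13845943 -0.17004317] 446.38093514309026 283.23903487762306 198.5260490053066 -0.05778253862492104
socket [([0.496, -0.202, 0.007], 0.75)]
tap_head [([0.498, -0.211, 0.068], 0.66)]
wrench_hub [([0.577, 0.346, 0.089], 0.73), ([0.478, 0.159, 0.1], 0.65), ([0.281, 0.248, 0.09], 0.57)]
wrench [([0.577, 0.347, 0.09], 0.97), ([0.478, 0.157, 0.102], 0.85), ([0.283, 0.248, 0.09], 0.61)]
block [([0.472, 0.159, 0.042], 0.81)]
mortar [([0.699, 0.019, 0.041], 0.63)]
bottle [([0.418, 0.002, 0.092], 0.6)]
dish []
side [0.26975958 0.74446315 0.51597677] [-0.40842415  2.58678782 -1.47647407] 410.1733328612691 279.22444546323567 208.38013751451746 -0.1117299040414241
socket [([0.499, -0.203, 0.018], 0.68)]
tap_head [([0.502, -0.209, 0.06], 0.5)]
wrench_hub [([0.576, 0.347, 0.087], 0.75), ([0.477, 0.168, 0.098], 0.61), ([0.278, 0.261, 0.087], 0.57)]
wrench [([0.473, 0.168, 0.1], 0.68), ([0.282, 0.263, 0.087], 0.61), ([0.576, 0.352, 0.086], 0.6)]
block []
mortar [([0.687, 0.032, 0.044], 0.71)]
bottle [([0.416, 0.023, 0.066], 0.65)]
dish [([0.531, 0.002, 0.016], 0.76), ([0.476, 0.168, 0.097], 0.55)]
```

View pics/a.png

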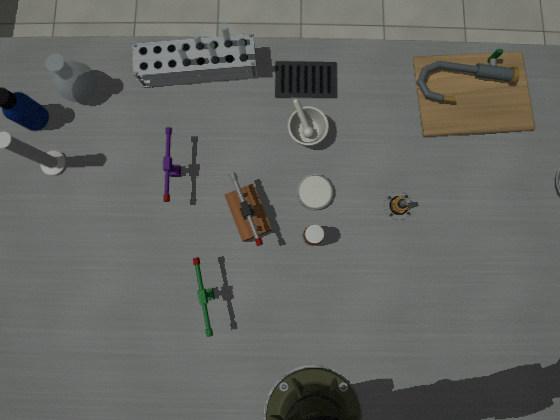

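View pics/b.png

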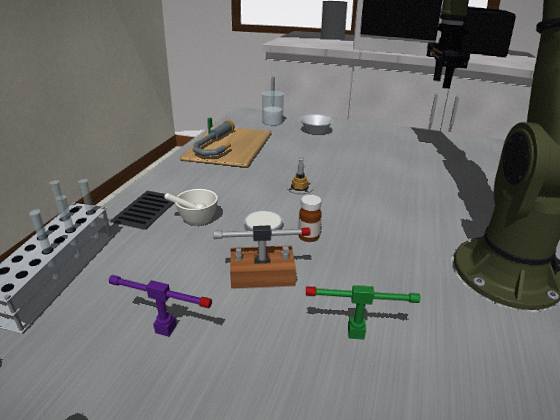

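Top view: the wrench stands in the block, hub at about (247,208), with its bar running from (235,175) to the red cap at (259,242). The tap is at (401,204). The green (205,295) and purple (168,165) wrenches are decoys. The side view agrees. I'll go over the tap first and turn the wrist on the way.

Request:
{"api": "move_arm", "payload": {"increments": "18 26 6 0 0 7 0;18 26 6 0 0 7 0;18 26 6 0 0 7 0;18 26 6 0 0 7 0;18 26 6 0 0 7 0;18 26 6 0 0 7 0;18 26 6 0 0 7 0;18 26 6 0 0 7 0"}}

```text
time: 1.57
position: [0.3047, -0.4207, 0.2482]
tool_rot: [2.564, 1.815, -0.0]
ft_force: [0.6, 0.0, 0.5]
grip_width: 1.0
grip_force: 0.0
```

Request:
{"api": "move_arm", "payload": {"increments": "18 26 6 0 0 7 0;18 26 6 0 0 7 0;18 26 6 0 0 7 0;18 26 6 0 0 7 0;18 26 6 0 0 7 0;18 26 6 0 0 7 0;18 26 6 0 0 7 0;0 0 0 0 0 0 0"}}

```text
time: 2.23
position: [0.4347, -0.2331, 0.2916]
tool_rot: [1.566, 2.72, 0.005]
ft_force: [0.1, 0.9, -0.1]
grip_width: 0.998
grip_force: 0.0
```

```bash
cat > h.py <<'E'
from bench import ctrl
import cv2,numpy as np
from scipy.spatial.transform import Rotation as R
def st():
    s=ctrl.get_state();M=R.from_rotvec(s["tool_rot"]).as_matrix()
    print("t",round(float(s["time"]),2),"p",np.round(1000*s["position"],1),"yawx",round(np.degrees(np.arctan2(M[1,0],M[0,0])),2),"z",np.round(M[:,2],3),"q",np.round(s["joint_positions"],2),"F",np.round(s["ft_force"],2),"T",np.round(s["torque"],3),"w",round(float(s["grip_width"]),3),"g",np.round(s["grip_force"],1))
    return s
def cloud(p):
    v,u=np.mgrid[0:420,0:560].astype(float)
    k=np.array([[p["fx"],0,p["cx"]],[0,p["fy"],p["cy"]],[0,0,1.]])
    x=cv2.undistortPoints(np.stack([u,v],-1).reshape(-1,1,2),k,np.array([p["k1"],0,0,0.]))[:,0]
    d=p["depth"].reshape(-1,1)
    c=np.hstack([x*d,d])@R.from_rotvec(p["orientation"]).as_matrix().T+p["position"]
    c[d[:,0]==0]=np.nan
    return c.reshape(420,560,3)
E
python3 - <<'E'
from h import *
st()
p=ctrl.get_image("wrist");cv2.imwrite("pics/c.png",p["frame"][:,:,::-1])
print(p["position"],R.from_rotvec(p["orientation"]).as_matrix()[:,2])
for t in("socket","tap_head"):print(t,[(np.round(d["centre"],4).tolist(),round(d["score"],2)) for d in ctrl.find_in(t,p)[:3]])
E
```

```text
t 2.23 p [ 434.7 -233.1  291.6] yawx 120.14 z [ 0.005  0.001 -1.   ] q [ 0.98 -0.03 -0.52  1.66 -0.02  1.5   0.99] F [ 0.11  0.88 -0.12] T [ 0.064 -0.196 -0.008] w 0.998 g 0.0
[ 0.39824528 -0.17124295  0.47611993] [ 0.13406867 -0.22125647 -0.96595609]
socket [([0.4937, -0.2116, 0.0012], 0.79)]
tap_head [([0.4948, -0.2088, 0.0715], 0.71)]
```

View pics/c.png

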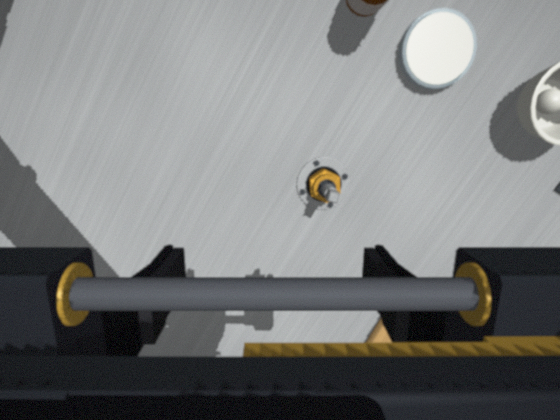

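The tap head is at about (333,196), with the dish and bottle at upper right. It's still too far away to measure, so I'll go closer with the head ahead of the fingers.

Request:
{"api": "move_arm", "payload": {"increments": "14 -5 -23 0 0 0 0;14 -5 -23 0 0 0 0;14 -5 -23 0 0 0 0;14 -5 -23 0 0 0 0;14 -5 -23 0 0 0 0;14 -5 -23 0 0 0 0;13 -7 -22 0 0 0 0;0 0 0 0 0 0 0"}}

```text
time: 3.05
position: [0.5244, -0.2785, 0.1237]
tool_rot: [-1.589, -2.7, -0.0]
ft_force: [-0.6, -0.8, 0.2]
grip_width: 0.998
grip_force: 0.0
```

```bash
python3 - <<'E'
from h import *
st()
p=ctrl.get_image("wrist")
print(p["position"])
for t in("socket","tap_head"):print(t,[(np.round(d["centre"],4).tolist(),round(d["score"],2)) for d in ctrl.find_in(t,p)[:3]])
c=cloud(p);np.savez("tap.npz",c=c,**p)
m=(c[...,2]>.084)&(c[...,2]<.095)&(np.hypot(c[...,0]-.497,c[...,1]+.209)<.02)
q=c[m];print(m.sum(),q.mean(0),np.percentile(q[:,2],[5,50,95]))
v,u=np.argwhere(m).mean(0).astype(int);print(u,v)
rect=cv2.minAreaRect((q[:,:2]*1000).astype(np.float32));print(rect)
v0=max(v-45,0)
f=cv2.resize(p["frame"][v0:v0+100,u-65:u+65],None,fx=6,fy=6,interpolation=cv2.INTER_CUBIC);cv2.imwrite("pics/d.png",f[:,:,::-1])
E
```

```text
t 3.05 p [ 524.4 -278.5  123.7] yawx 119.04 z [-0.007  0.004 -1.   ] q [ 0.89  0.3  -0.53  1.67  0.16  1.22  0.83] F [-0.58 -0.75  0.24] T [-0.021 -0.007  0.068] w 0.998 g 0.0
[ 0.4912717  -0.21665543  0.30881157]
socket [([0.4984, -0.2152, 0.0024], 0.92)]
tap_head [([0.501, -0.2129, 0.0909], 0.9)]
404 [ 0.5012581  -0.21089148  0.08705828] [0.08512464 0.08718199 0.08845766]
293 120
((501.41632080078125, -210.86801147460938), (12.052129745483398, 11.992633819580078), 13.249175071716309)
```

View pics/d.png

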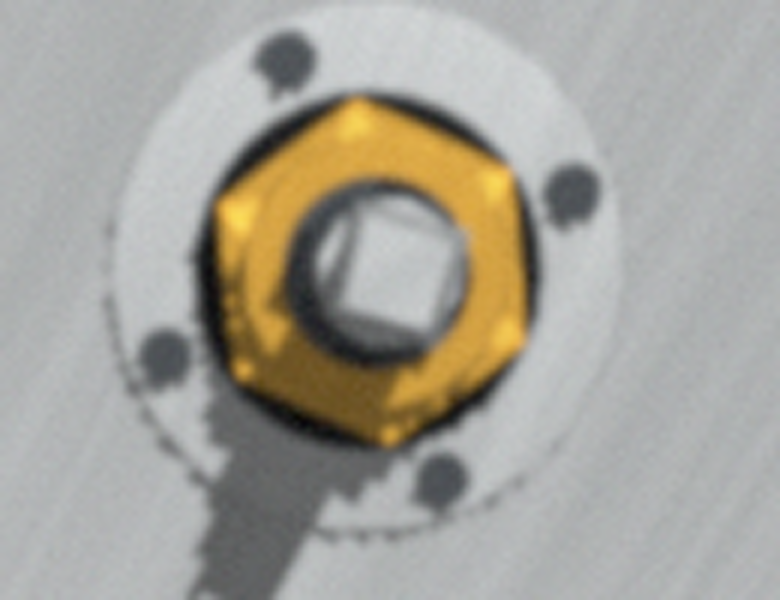

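The flange, hexagon and square head are clear. The head's top centre is at crop pixel (395,262), and an edge slope of about 17° puts its yaw at about 13° (mod 90), which agrees with the cloud: (501.3, -210.9) mm. Next is the wrench.

Request:
{"api": "move_arm", "payload": {"increments": "1 36 15 0 0 5 0;1 36 15 0 0 5 0;1 36 15 0 0 5 0;1 36 15 0 0 5 0;1 36 15 0 0 5 0;1 36 15 0 0 5 0;1 36 15 0 0 5 0;1 36 15 0 0 5 0"}}

```text
time: 3.87
position: [0.5347, 0.0122, 0.2526]
tool_rot: [0.56, 3.087, -0.003]
ft_force: [1.0, 0.8, 0.5]
grip_width: 1.002
grip_force: 0.0
```

Request:
{"api": "move_arm", "payload": {"increments": "2 24 -13 0 0 6 0;2 24 -13 0 0 6 0;2 24 -13 0 0 6 0;2 24 -13 0 0 6 0;2 24 -13 0 0 6 0;2 24 -13 0 0 6 0;0 24 -13 0 0 5 0;0 0 0 0 0 0 0"}}

```text
time: 4.53
position: [0.5446, 0.184, 0.1584]
tool_rot: [0.567, -3.089, -0.004]
ft_force: [-1.7, -0.1, 0.6]
grip_width: 1.002
grip_force: 0.0
```

```bash
python3 - <<'E'
from h import *
st()
p=ctrl.get_image("wrist")
print(p["position"])
for t in("block","wrench_hub"):print(t,[(np.round(d["centre"],4).tolist(),round(d["score"],2)) for d in ctrl.find_in(t,p)[:3]])
c=cloud(p);np.savez("wr.npz",c=c,**p)
near=np.hypot(c[...,0]-.478,c[...,1]-.158)
m=(c[...,2]>.103)&(c[...,2]<.115)&(near<.03)
q=c[m]
print(m.sum(),q.mean(0),np.percentile(q[:,2],[5,50,95]),cv2.minAreaRect((q[:,:2]*1000).astype(np.float32)))
b=c[(c[...,2]>.092)&(c[...,2]<.11)&(near<.1)];w,V=np.linalg.eigh(np.cov(b[:,:2].T));print(len(b),np.degrees(np.arctan2(V[1,1],V[0,1])))
cv2.imwrite("pics/e.png",p["frame"][:,:,::-1])
E
```

```text
t 4.53 p [544.6 184.  158.4] yawx -159.21 z [-0.001  0.002 -1.   ] q [ 0.44  0.32 -0.96  1.67  0.27  1.29  1.36] F [-1.71 -0.07  0.61] T [ 0.165 -0.013 -0.041] w 1.002 g 0.0
[0.47885512 0.15990592 0.34301653]
block [([0.4735, 0.1599, 0.0379], 0.97)]
wrench_hub [([0.3647, 0.2657, 0.0913], 0.97), ([0.5005, 0.3428, 0.0858], 0.65), ([0.4788, 0.1573, 0.1012], 0.63)]
1289 [0.47694976 0.16173461 0.10841723] [0.10724762 0.10843886 0.10955534] ((482.6817626953125, 164.0927734375), (43.894775390625, 15.981399536132812), 22.827680587768555)
4259 -157.64578910083375
```

View pics/e.png

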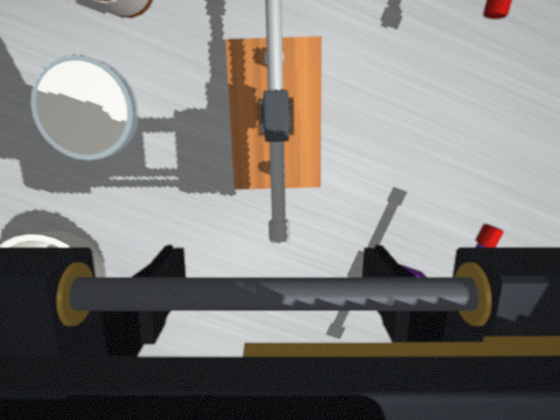

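The wrench hub is at (276,115), with the bar running vertically down to its cap at (278,232). The wooden block's brown top is behind it. I'll refine the hub centre and yaw.

```bash
python3 - <<'E'
from h import *
d=np.load("wr.npz");c=d["c"];g=d["frame"].astype(int).max(2)
near=np.hypot(c[...,0]-.478,c[...,1]-.161)
for lo,br in((.106,999),(.1055,95)):
    m=(c[...,2]>lo)&(near<.022)&(g<br)
    n,l,s,_=cv2.connectedComponentsWithStats(cv2.morphologyEx(m.astype(np.uint8),cv2.MORPH_OPEN,np.ones((11,3))))
    q=c[l==1+np.argmax(s[1:,4])];print(s[1:],q.mean(0),cv2.minAreaRect((q[:,:2]*1000).astype(np.float32)))
b=c[(c[...,2]>.095)&(c[...,2]<.105)&(near<.1)]
vx,vy,x,y=cv2.fitLine((b[:,:2]*1000).astype(np.float32),cv2.DIST_HUBER,0,.01,.01).ravel();print(np.degrees(np.arctan2(vy,vx)),x,y,"line y at x=477:",y+(477-x)*vy/vx)
t=c[(c[...,2]>.036)&(c[...,2]<.044)&(near<.09)];print(cv2.minAreaRect((t[:,:2]*1000).astype(np.float32)))
E
```

```text
[[ 264   90   25   52 1243]] [0.47678828 0.16173128 0.10846029] ((477.1910400390625, 161.68087768554688), (31.652250289916992, 15.465254783630371), 21.099443435668945)
[[264 114  16  28 237]] [0.4877064  0.16213465 0.10843241] ((485.03277587890625, 161.58926391601562), (17.05864715576172, 9.643728256225586), 21.17919158935547)
22.336132 482.3126 163.88606 line y at x=477: 161.7033
((477.44891357421875, 161.97840881347656), (119.93840789794922, 75.3324203491211), 22.282325744628906)
```

Request:
{"api": "move_arm", "payload": {"increments": "-14 -4 0 0 0 1 0;-14 -4 0 0 0 0 0;-14 -4 0 0 0 0 0;-14 -4 0 0 0 0 0;-12 -6 -10 0 0 0 0;0 0 -10 0 0 0 0;0 0 0 0 0 0 0;0 0 0 0 0 0 0"}}

```text
time: 5.35
position: [0.4799, 0.1559, 0.139]
tool_rot: [-0.575, 3.088, -0.001]
ft_force: [0.5, 1.2, 0.0]
grip_width: 0.997
grip_force: 0.0
```

```bash
python3 - <<'E'
from h import *
st()
E
```

```text
t 5.35 p [479.9 155.9 139. ] yawx -158.89 z [ 0.001 -0.001 -1.   ] q [ 0.58  0.14 -1.01  1.86  0.13  1.21  1.48] F [0.54 1.25 0.05] T [ 0.14  -0.155  0.014] w 0.997 g 0.0
```

Request:
{"api": "move_arm", "payload": {"increments": "-1 3 -10 0 0 0.8 0;-2 3 -10 0 0 0 0;0 0 -10 0 0 0 0;0 0 -10 0 0 0 0;0 0 0 0 0 0 0;0 0 0 0 0 0 0;0 0 0 0 0 0 0;0 0 0 0 0 0 0"}}

```text
time: 6.02
position: [0.4764, 0.1632, 0.0991]
tool_rot: [-0.601, 3.083, 0.0]
ft_force: [0.1, -0.9, -0.1]
grip_width: 0.998
grip_force: 0.0
```

```bash
python3 - <<'E'
from h import *
st()
E
```

```text
t 6.02 p [476.4 163.2  99.1] yawx -157.94 z [ 0.001  0.    -1.   ] q [ 0.55  0.19 -1.    1.91  0.18  1.14  1.43] F [ 0.08 -0.88 -0.07] T [ 0.115 -0.136 -0.003] w 0.998 g 0.0
```

Request:
{"api": "move_arm", "payload": {"increments": "0 0 -10 0 0 0 0;0 -1 -10 0 0 0 0;0 0 0 0 0 0 0;0 0 0 0 0 0 120;0 0 0 0 0 0 180;0 0 0 0 0 0 230;0 0 0 0 0 0 255;0 0 0 0 0 0 255", "grip_force": 15}}

```text
time: 6.68
position: [0.4763, 0.1621, 0.079]
tool_rot: [-0.601, 3.083, -0.0]
ft_force: [0.2, 0.4, -0.1]
grip_width: 0.707
grip_force: 0.0
```

```bash
python3 - <<'E'
from h import *
st()
E
```

```text
t 6.68 p [476.3 162.1  79. ] yawx -157.94 z [ 0.001  0.    -1.   ] q [ 0.53  0.22 -0.99  1.93  0.21  1.1   1.41] F [ 0.22  0.41 -0.05] T [ 0.082 -0.136 -0.016] w 0.707 g 0.0
```

Good position. The fingers close slowly, so I'll keep closing.

Request:
{"api": "move_arm", "payload": {"increments": "0 0 0 0 0 0 255;0 0 0 0 0 0 255;0 0 0 0 0 0 255;0 0 0 0 0 0 255;0 0 0 0 0 0 255;0 0 0 0 0 0 255;0 0 0 0 0 0 255;0 0 0 0 0 0 255", "grip_force": 20}}

```text
time: 7.35
position: [0.4761, 0.1618, 0.0787]
tool_rot: [-0.601, 3.084, -0.0]
ft_force: [0.8, -1.2, -0.0]
grip_width: 0.182
grip_force: 20.0
```

Request:
{"api": "move_arm", "payload": {"increments": "0 0 0 0 0 0 255;0 0 0 0 0 0 255;0 0 0 0 0 0 255;0 0 0 0 0 0 255;0 0 0 0 0 0 255;0 0 0 0 0 0 255;0 0 0 0 0 0 255;0 0 0 0 0 0 255"}}

```text
time: 8.02
position: [0.4761, 0.1619, 0.0787]
tool_rot: [-0.601, 3.083, 0.0]
ft_force: [0.4, -0.5, 0.5]
grip_width: 0.179
grip_force: 20.0
```

```bash
python3 - <<'E'
from h import *
st()
E
```

```text
t 8.02 p [476.1 161.9  78.7] yawx -157.94 z [ 0.  0. -1.] q [ 0.53  0.22 -0.99  1.93  0.21  1.1   1.41] F [ 0.41 -0.5   0.46] T [-0.083 -0.168  0.055] w 0.179 g 20.0
```

Gripped at 15.6 mm opening. Lifting straight out.

Request:
{"api": "move_arm", "payload": {"increments": "0 0 8 0 0 0 255;0 0 12 0 0 0 255;0 0 16 0 0 0 255;0 0 20 0 0 0 255;0 0 25 0 0 0 255;0 0 25 0 0 0 255;0 0 20 0 0 0 255;0 0 0 0 0 0 255", "grip_force": 30}}

```text
time: 8.68
position: [0.4784, 0.1636, 0.2096]
tool_rot: [-0.6, 3.076, -0.001]
ft_force: [1.0, -0.1, -2.0]
grip_width: 0.182
grip_force: 30.0
```

Request:
{"api": "move_arm", "payload": {"increments": "2 -25 0 0 0 -1 255;2 -25 0 0 0 -1 255;2 -25 0 0 0 -1 255;2 -25 0 0 0 -1 255;2 -25 0 0 0 -1 255;2 -25 0 0 0 -1 255;2 -25 0 0 0 -1 255;2 -25 0 0 0 -1 255"}}

```text
time: 9.35
position: [0.4913, -0.0388, 0.2041]
tool_rot: [0.384, -3.117, -0.001]
ft_force: [0.0, 0.5, -3.4]
grip_width: 0.179
grip_force: 30.0
```

Request:
{"api": "move_arm", "payload": {"increments": "2 -25 0 0 0 0 255;2 -25 0 0 0 0 255;1 -25 0 0 0 0 255;1 -25 0 0 0 0 255;1 -25 0 0 0 0 255;1 -25 0 0 0 0 255;1 -18 0 0 0 0 255;0 0 0 0 0 0 255"}}

```text
time: 10.02
position: [0.4998, -0.2111, 0.2037]
tool_rot: [0.374, -3.118, 0.001]
ft_force: [0.1, -1.5, -3.1]
grip_width: 0.179
grip_force: 30.0
```

```bash
python3 - <<'E'
from h import *
st()
p=ctrl.get_image("wrist");c=cloud(p)
near=np.hypot(c[...,0]-.501,c[...,1]+.211)
for t in("wrench_hub","wrench_mouth","tap_head"):print(t,[(np.round(d["centre"],4).tolist(),round(d["score"],2)) for d in ctrl.find_in(t,p)[:3]])
cv2.imwrite("pics/f.png",p["frame"][:,:,::-1])
E
```

```text
t 10.02 p [ 499.8 -211.1  203.7] yawx -166.31 z [-0.001 -0.001 -1.   ] q [ 0.98  0.14 -0.68  1.69  0.09  1.34  2.09] F [ 0.09 -1.48 -3.11] T [ 0.036 -0.124 -0.06 ] w 0.179 g 30.0
wrench_hub []
wrench_mouth [([0.471, -0.2174, 0.226], 0.89)]
tap_head []
```

Request:
{"api": "move_arm", "payload": {"increments": "0.8 0 -10 0 0 -0.5 255;0 0 -10 0 0 0 255;0 0 -10 0 0 0 255;0 0 -9 0 0 0 255;0 0 0 0 0 0 255;0 0 0 0 0 0 255;0 0 0 0 0 0 255;0 0 0 0 0 0 255"}}

```text
time: 10.88
position: [0.5023, -0.2061, 0.1662]
tool_rot: [-0.371, 3.119, -0.001]
ft_force: [-0.6, -0.7, -3.5]
grip_width: 0.181
grip_force: 30.0
```

```bash
python3 - <<'E'
from h import *
st()
p=ctrl.get_image("wrist");cv2.imwrite("pics/f.png",p["frame"][:,:,::-1])
s=ctrl.get_image("side")
im=cv2.resize(s["frame"][130:200,265:335],None,fx=8,fy=8,interpolation=cv2.INTER_CUBIC)
cv2.imwrite("pics/g.png",im[:,:,::-1])
E
```

```text
t 10.88 p [ 502.3 -206.1  166.2] yawx -166.44 z [ 0.001 -0.    -1.   ] q [ 0.97  0.17 -0.69  1.75  0.11  1.27  2.06] F [-0.63 -0.69 -3.49] T [ 0.018 -0.176 -0.041] w 0.181 g 30.0
```

View pics/g.png

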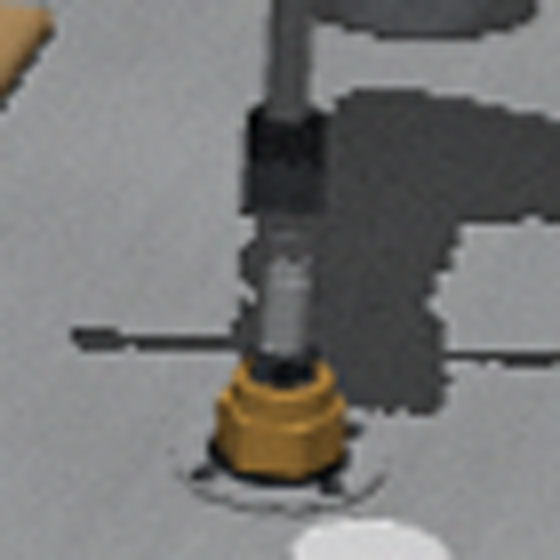

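View pics/f.png

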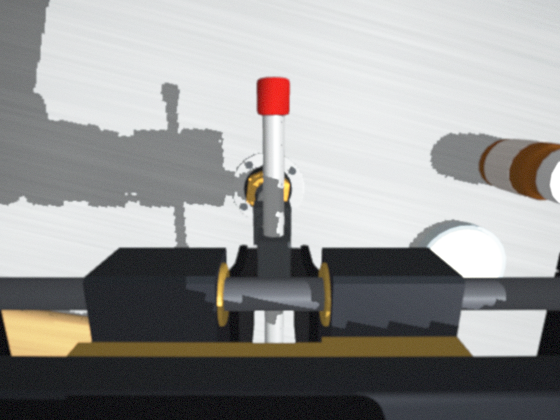

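The side crop shows the wrench block (x≈285) right over the tap shank (x≈283). The wrist view shows the hub held, with the red cap at (273,95) and the flange behind it. The arm drifted about 5 mm in y on the way down, so I'll correct that before going lower.

Request:
{"api": "move_arm", "payload": {"increments": "-0.8 -2.5 0 0 0 -0.4 255;-0.9 -2.5 0 0 0 0 255;0 0 0 0 0 0 255;0 0 -2 0 0 0 255;0 0 -2 0 0 0 255;0 0 0 0 0 0 255;0 0 0 0 0 0 255;0 0 0 0 0 0 255"}}

```text
time: 11.65
position: [0.5002, -0.2109, 0.1616]
tool_rot: [0.36, -3.121, -0.0]
ft_force: [-0.7, 0.0, -2.3]
grip_width: 0.176
grip_force: 30.0
```

```bash
python3 - <<'E'
from h import *
st()
E
```

```text
t 11.65 p [ 500.2 -210.9  161.6] yawx -166.83 z [-0.  0. -1.] q [ 0.97  0.17 -0.68  1.75  0.11  1.26  2.06] F [-0.72  0.01 -2.26] T [ 0.107 -0.138 -0.004] w 0.176 g 30.0
```

Request:
{"api": "move_arm", "payload": {"increments": "0.4 0 -2 0 0 0 255;0 0 -2 0 0 0 255;0 0 -1 0 0 0 255;0 0 -1 0 0 0 255;0 0 -1 0 0 0 255;0 0 -1 0 0 0 255;0 0 0 0 0 0 255;0 0 0 0 0 0 255"}}

```text
time: 12.32
position: [0.5005, -0.211, 0.1536]
tool_rot: [-0.36, 3.121, 0.0]
ft_force: [0.0, 0.9, -2.8]
grip_width: 0.176
grip_force: 30.0
```

```bash
python3 - <<'E'
from h import *
st()
E
```

```text
t 12.32 p [ 500.5 -211.   153.6] yawx -166.84 z [-0.  0. -1.] q [ 0.97  0.18 -0.68  1.76  0.12  1.25  2.06] F [ 0.04  0.91 -2.76] T [ 0.13  -0.087 -0.077] w 0.176 g 30.0
```

Request:
{"api": "move_arm", "payload": {"increments": "0 0 -0.7 0 0 0 255;0 0 -0.7 0 0 0 255;0 0 -0.7 0 0 0 255;0 0 -0.7 0 0 0 255;0 0 -0.7 0 0 0 255;0 0 0 0 0 0 255;0 0 0 0 0 0 255;0 0 0 0 0 0 255"}}

```text
time: 12.98
position: [0.5006, -0.211, 0.1502]
tool_rot: [-0.36, 3.121, 0.0]
ft_force: [1.0, -0.5, -3.7]
grip_width: 0.18
grip_force: 30.0
```

```bash
python3 - <<'E'
from h import *
st()
E
```

```text
t 12.98 p [ 500.6 -211.   150.2] yawx -166.84 z [ 0.  0. -1.] q [ 0.97  0.18 -0.68  1.76  0.12  1.24  2.06] F [ 0.96 -0.53 -3.67] T [ 0.116 -0.136 -0.02 ] w 0.18 g 30.0
```

Past the bevel with no contact force. Carrying on to the seat.

Request:
{"api": "move_arm", "payload": {"increments": "0 0 -1.2 0 0 0 255;0 0 -1.2 0 0 0 255;0 0 -1.2 0 0 0 255;0 0 -1.2 0 0 0 255;0 0 -1.2 0 0 0 255;0 0 -1 0 0 0 255;0 0 0 0 0 0 255;0 0 0 0 0 0 255"}}

```text
time: 13.65
position: [0.5005, -0.211, 0.1431]
tool_rot: [0.36, -3.121, -0.0]
ft_force: [-0.6, -0.4, -2.5]
grip_width: 0.181
grip_force: 30.0
```

```bash
python3 - <<'E'
from h import *
st()
E
```

```text
t 13.65 p [ 500.5 -211.   143.1] yawx -166.85 z [-0.  0. -1.] q [ 0.97  0.19 -0.68  1.77  0.12  1.23  2.05] F [-0.63 -0.41 -2.52] T [ 0.127 -0.175 -0.023] w 0.181 g 30.0
```

Request:
{"api": "move_arm", "payload": {"increments": "0 0 -1 0 0 0 255;0 0 -1 0 0 0 255;0 0 -1 0 0 0 255;0 0 -0.4 0 0 0 255;0 0 -0.4 0 0 0 255;0 0 -0.4 0 0 0 255;0 0 0 0 0 0 255;0 0 0 0 0 0 255", "grip_force": 20}}

```text
time: 14.32
position: [0.5006, -0.211, 0.139]
tool_rot: [-0.36, 3.121, 0.0]
ft_force: [0.8, -0.4, -3.9]
grip_width: 0.177
grip_force: 20.0
```

```bash
python3 - <<'E'
from h import *
st()
E
```

```text
t 14.32 p [ 500.6 -211.   139. ] yawx -166.84 z [ 0.  0. -1.] q [ 0.97  0.19 -0.68  1.78  0.13  1.22  2.05] F [ 0.79 -0.45 -3.87] T [ 0.09  -0.169 -0.079] w 0.177 g 20.0
```

Request:
{"api": "move_arm", "payload": {"increments": "0 0 -0.4 0 0 0 255;0 0 0 0 0 0 255;0 0 -0.4 0 0 0 255;0 0 0 0 0 0 255;0 0 -0.4 0 0 0 255;0 0 0 0 0 0 255;0 0 0 0 0 0 255;0 0 0 0 0 0 255"}}

```text
time: 14.98
position: [0.5009, -0.2111, 0.1384]
tool_rot: [-0.36, 3.12, -0.001]
ft_force: [-0.1, 0.7, 2.5]
grip_width: 0.178
grip_force: 20.0
```

```bash
python3 - <<'E'
from h import *
st()
E
```

```text
t 14.98 p [ 500.9 -211.1  138.4] yawx -166.84 z [ 0.001 -0.    -1.   ] q [ 0.97  0.19 -0.68  1.78  0.13  1.22  2.05] F [-0.09  0.71  2.5 ] T [0.141 0.034 0.026] w 0.178 g 20.0
```

Seated: the force rose to a light press of about 6 N. Starting the first half turn forward (clockwise is negative yaw).

Request:
{"api": "move_arm", "payload": {"increments": "0 0 0 0 0 -3 255;0 0 0 0 0 -4 255;0 0 0 0 0 -4 255;0 0 0 0 0 -4 255;0 0 0 0 0 -4 255;0 0 0 0 0 -4 255;0 0 0 0 0 -3 255;0 0 0 0 0 0 255"}}

```text
time: 15.65
position: [0.5011, -0.211, 0.1382]
tool_rot: [0.353, 3.12, -0.0]
ft_force: [0.7, 0.2, 1.6]
grip_width: 0.18
grip_force: 20.0
```

```bash
python3 - <<'E'
from h import *
st()
E
```

```text
t 15.65 p [ 501.1 -211.   138.2] yawx 167.1 z [ 0.001 -0.    -1.   ] q [ 0.93  0.18 -0.63  1.78  0.12  1.21  1.6 ] F [0.68 0.23 1.58] T [ 0.13  -0.201  0.084] w 0.18 g 20.0
```

Request:
{"api": "move_arm", "payload": {"increments": "0 0 -0.1 0 0 -6 255;0 0 0 0 0 -6.5 255;0 0 -0.1 0 0 -6.5 255;0 0 0 0 0 -6.5 255;0 0 -0.1 0 0 -6.5 255;0 0 0 0 0 -6.5 255;0 0 0 0 0 -6.5 255;0 0 0 0 0 -6 255"}}

```text
time: 16.32
position: [0.5016, -0.211, 0.138]
tool_rot: [1.664, 2.662, 0.001]
ft_force: [1.1, 0.8, 1.3]
grip_width: 0.183
grip_force: 20.0
```

```bash
python3 - <<'E'
from h import *
st()
E
```

```text
t 16.32 p [ 501.6 -211.   138. ] yawx 115.97 z [ 0.002 -0.001 -1.   ] q [ 0.85  0.17 -0.55  1.78  0.1   1.21  0.73] F [1.12 0.8  1.29] T [ 0.044 -0.554  0.123] w 0.183 g 20.0
```

Request:
{"api": "move_arm", "payload": {"increments": "0 0 -0.1 0 0 -6.7 255;0 0 0 0 0 -6.7 255;0 0 -0.1 0 0 -6.7 255;0 0 0 0 0 -6.7 255;0 0 -0.1 0 0 -6.7 255;0 0 0 0 0 -6.7 255;0 0 0 0 0 -6.7 255;0 0 0 0 0 -6.7 255"}}

```text
time: 16.98
position: [0.5019, -0.2116, 0.1378]
tool_rot: [2.685, 1.625, 0.003]
ft_force: [2.0, -0.6, 0.6]
grip_width: 0.181
grip_force: 20.0
```

Request:
{"api": "move_arm", "payload": {"increments": "0 0 -0.1 0 0 -6.7 255;0 0 0 0 0 -6.7 255;0 0 -0.1 0 0 -6.7 255;0 0 0 0 0 -6.7 255;0 0 -0.1 0 0 -6.7 255;0 0 0 0 0 -6.7 255;0 0 0 0 0 -6.7 255;0 0 0 0 0 -5 255"}}

```text
time: 17.65
position: [0.5015, -0.2123, 0.1375]
tool_rot: [3.126, 0.285, 0.003]
ft_force: [1.3, -1.9, 0.7]
grip_width: 0.182
grip_force: 20.0
```

```bash
python3 - <<'E'
from h import *
st()
E
```

```text
t 17.65 p [ 501.5 -212.3  137.5] yawx 10.43 z [ 0.002 -0.002 -1.   ] q [ 0.71  0.16 -0.39  1.79  0.07  1.21 -1.09] F [ 1.34 -1.94  0.73] T [-0.583 -0.349  0.049] w 0.182 g 20.0
```

Half turn done. Now a quarter turn back.

Request:
{"api": "move_arm", "payload": {"increments": "0 0 0 0 0 3 255;0 0 0.1 0 0 6 255;0 0 0 0 0 6.5 255;0 0 0.1 0 0 6.5 255;0 0 0 0 0 6.5 255;0 0 0 0 0 6.5 255;0 0 0 0 0 6.5 255;0 0 0 0 0 6.5 255"}}

```text
time: 18.32
position: [0.5018, -0.2119, 0.1377]
tool_rot: [2.731, 1.547, 0.003]
ft_force: [1.7, -0.1, 0.8]
grip_width: 0.179
grip_force: 20.0
```

Request:
{"api": "move_arm", "payload": {"increments": "0 0 0 0 0 6.5 255;0 0 0.1 0 0 6.5 255;0 0 0 0 0 6.5 255;0 0 0.1 0 0 6.5 255;0 0 0 0 0 6.5 255;0 0 0 0 0 6.5 255;0 0 0 0 0 6 255;0 0 0 0 0 3 255"}}

```text
time: 18.98
position: [0.5017, -0.2112, 0.1379]
tool_rot: [1.867, 2.524, 0.002]
ft_force: [1.7, 0.7, 1.1]
grip_width: 0.178
grip_force: 20.0
```

```bash
python3 - <<'E'
from h import *
st()
E
```

```text
t 18.98 p [ 501.7 -211.2  137.9] yawx 107.02 z [ 0.003 -0.001 -1.   ] q [ 0.84  0.17 -0.53  1.78  0.09  1.21  0.57] F [1.72 0.66 1.11] T [ 0.001 -0.631 -0.068] w 0.178 g 20.0
```

Now forward the first quarter of the second half turn. After that I'll regrasp half a turn round, to stay within the last joint's range.

Request:
{"api": "move_arm", "payload": {"increments": "0 0 0 0 0 -3 255;0 0 -0.1 0 0 -6 255;0 0 0 0 0 -6.5 255;0 0 -0.1 0 0 -6.5 255;0 0 0 0 0 -6.5 255;0 0 0 0 0 -6.5 255;0 0 0 0 0 -6.5 255;0 0 0 0 0 -6.5 255"}}

```text
time: 19.65
position: [0.5019, -0.2117, 0.1378]
tool_rot: [2.739, 1.532, 0.003]
ft_force: [3.0, -1.1, 1.5]
grip_width: 0.181
grip_force: 20.0
```

Request:
{"api": "move_arm", "payload": {"increments": "0 0 -0.1 0 0 -6.5 255;0 0 0 0 0 -6.5 255;0 0 -0.1 0 0 -6.5 255;0 0 0 0 0 -6.5 255;0 0 0 0 0 -6.5 255;0 0 0 0 0 -6.5 255;0 0 0 0 0 -5 255;0 0 0 0 0 -3 255"}}

```text
time: 20.32
position: [0.5016, -0.2123, 0.1375]
tool_rot: [3.123, 0.315, 0.004]
ft_force: [0.6, -1.5, 1.0]
grip_width: 0.184
grip_force: 20.0
```

Request:
{"api": "move_arm", "payload": {"increments": "0 0 0 0 0 0 255;0 0 0 0 0 0 200;0 0 0 0 0 0 150;0 0 0 0 0 0 100;0 0 0 0 0 0 60;0 0 0 0 0 0 60;0 0 0 0 0 0 60;0 0 0 0 0 0 60"}}

```text
time: 20.98
position: [0.5004, -0.2109, 0.1367]
tool_rot: [-3.125, -0.319, 0.001]
ft_force: [0.2, 0.6, 0.0]
grip_width: 0.585
grip_force: 0.0
```

```bash
python3 - <<'E'
from h import *
st()
p=ctrl.get_image("wrist");cv2.imwrite("pics/i.png",p["frame"][:,:,::-1])
E
```

```text
t 20.98 p [ 500.4 -210.9  136.7] yawx 11.67 z [-0.  0. -1.] q [ 0.71  0.16 -0.4   1.79  0.06  1.21 -1.07] F [0.18 0.62 0.04] T [ 0.025 -0.011 -0.032] w 0.585 g 0.0
```

View pics/i.png

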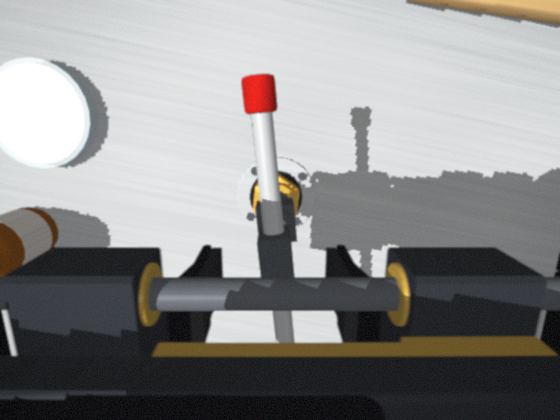

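The wrench stands on the tap with the red cap at (259,93) and the hub near (277,265). Its bar is turned a few degrees against the gripper, so it slipped or took up play. I'll measure its yaw and lean.

```bash
cat >> h.py <<'E'
def bar():
    for n in("wrist","top"):
        p=ctrl.get_image(n);c=cloud(p);g=c-np.array([.5013,-.211,0])
        r=np.hypot(g[...,0],g[...,1]);m=(c[...,2]>.135)&(c[...,2]<.18)&(r<.095)&(r>.02)
        f=p["frame"].astype(int);red=m&(f[...,0]>120)&(f[...,1]<70)
        if red.sum()<5: print(n,"no red");continue
        q=c[red].mean(0);print(n,"red cap",np.round(q*1000,1),red.sum(),"yaw",np.degrees(np.arctan2(q[1]+.211,q[0]-.5013)))
        if n=="wrist":
            u=np.array([q[0]-.5013,q[1]+.211])/np.hypot(q[0]-.5013,q[1]+.211)
            mm=m&(np.abs(g[...,0]*u[1]-g[...,1]*u[0])<.012)&(g[...,0]*u[0]+g[...,1]*u[1]>.03)
            b=(c[mm]*1000).astype(np.float32)
            l=cv2.fitLine(b,cv2.DIST_HUBER,0,.01,.01).ravel();d=l[:3]*np.sign(l[:2]@u)
            t=(np.array([501.3,-211])-l[3:5])@d[:2];print("line yaw",np.degrees(np.arctan2(d[1],d[0])),"slope",np.degrees(np.arcsin(d[2])),"at axis",np.round(l[3:]+t*d,1),len(b))
E
python3 - <<'E'
from h import *
bar()
E
```

```text
wrist red cap [ 577.6 -186.9  161.8] 1075 yaw 17.537314131229913
line yaw 17.208017847605312 slope 2.7648579646895497 at axis [ 501.4 -210.7  157.7] 3310
top red cap [ 575.7 -186.9  163.8] 5 yaw 17.936050832050604
```

The wrench yaw is 17.2° and it is nearly upright. I'll lift clear of the bar, turn the gripper back about 185° and regrasp.

Request:
{"api": "move_arm", "payload": {"increments": "0 0 15 0 0 0 60;0 0 17 0 0 0 60;0 0 18 0 0 0 60;0 0 0 0 0 7 60;0 0 0 0 0 7 60;0 0 0 0 0 7 60;0 0 0 0 0 7 60;0 0 0 0 0 7 60"}}

```text
time: 21.8
position: [0.5005, -0.211, 0.1869]
tool_rot: [2.881, 1.253, -0.0]
ft_force: [-0.3, -0.7, -1.5]
grip_width: 0.763
grip_force: 0.0
```

Request:
{"api": "move_arm", "payload": {"increments": "0 0 0 0 0 7 60;0 0 0 0 0 7 60;0 0 0 0 0 7 60;0 0 0 0 0 7 60;0 0 0 0 0 7 60;0 0 0 0 0 7 60;0 0 0 0 0 7 60;0 0 0 0 0 7 60"}}

```text
time: 22.47
position: [0.5005, -0.211, 0.1869]
tool_rot: [1.956, 2.459, 0.0]
ft_force: [-0.5, 0.1, -0.0]
grip_width: 0.766
grip_force: 0.0
```

Request:
{"api": "move_arm", "payload": {"increments": "0 0 0 0 0 7 60;0 0 0 0 0 7 60;0 0 0 0 0 7 60;0 0 0 0 0 7 60;0 0 0 0 0 7 60;0 0 0 0 0 7 60;0 0 0 0 0 7 60;0 0 0 0 0 7 60"}}

```text
time: 23.13
position: [0.5005, -0.211, 0.1869]
tool_rot: [0.572, 3.089, 0.0]
ft_force: [-0.2, 0.2, 0.4]
grip_width: 0.767
grip_force: 0.0
```

Request:
{"api": "move_arm", "payload": {"increments": "0 0 0 0 0 7 60;0 0 0 0 0 7 60;0 0 0 0 0 7 60;0 0 0 0 0 7 60;0 0 0 0 0 7 60;0 0 0 0 0 3.5 60;0 0 0 0 0 0 60;0 0 0 0 0 0 60"}}

```text
time: 23.8
position: [0.5005, -0.211, 0.1869]
tool_rot: [-0.465, 3.107, 0.0]
ft_force: [-0.0, 0.4, 0.5]
grip_width: 0.765
grip_force: 0.0
```

```bash
python3 - <<'E'
from h import *
st()
p=ctrl.get_image("wrist");c=cloud(p)
m=(c[...,2]>.135)&(c[...,2]<.175)&(np.hypot(c[...,0]-.5013,c[...,1]+.211)<.095)
b=(c[m]*1000).astype(np.float32);l=cv2.fitLine(b,cv2.DIST_HUBER,0,.01,.01).ravel();print(l,np.degrees(np.arctan2(l[1],l[0])),len(b))
t=(np.array([501.3,-211])-l[3:5])@l[:2];print(l[3:]+t*l[:3])
E
```

```text
t 23.8 p [ 500.5 -211.   186.9] yawx -162.96 z [ 0.  0. -1.] q [ 0.91  0.14 -0.61  1.72  0.08  1.31  2.15] F [-0.03  0.37  0.53] T [ 0.131 -0.102  0.025] w 0.765 g 0.0
[ 9.5432568e-01  2.9863676e-01  8.8628400e-03  4.7542429e+02
 -2.1873405e+02  1.6152264e+02] 17.376446 4510
[ 501.19444924 -210.66980733  161.76197202]
```

Request:
{"api": "move_arm", "payload": {"increments": "0.7 0.1 -10 0 0 0.3 60;0 0 -14 0 0 0 60;0 0 -14 0 0 0 60;0 0 -12 0 0 0 60;0 0 0 0 0 0 100;0 0 0 0 0 0 180;0 0 0 0 0 0 255;0 0 0 0 0 0 255", "grip_force": 35}}

```text
time: 24.52
position: [0.5019, -0.2111, 0.1377]
tool_rot: [-0.476, 3.104, -0.001]
ft_force: [-0.0, 0.3, 0.2]
grip_width: 0.548
grip_force: 0.0
```

Request:
{"api": "move_arm", "payload": {"increments": "0 0 0 0 0 0 255;0 0 0 0 0 0 255;0 0 0 0 0 0 255;0 0 0 0 0 0 255;0 0 0 0 0 0 255;0 0 0 0 0 0 255;0 0 0 0 0 0 255;0 0 0 0 0 0 255"}}

```text
time: 25.18
position: [0.5013, -0.211, 0.137]
tool_rot: [-0.477, 3.105, -0.0]
ft_force: [0.3, -0.6, 1.0]
grip_width: 0.177
grip_force: 35.0
```

```bash
python3 - <<'E'
from h import *
st()
E
```

```text
t 25.18 p [ 501.3 -211.   137. ] yawx -162.55 z [ 0. -0. -1.] q [ 0.9   0.18 -0.61  1.78  0.11  1.21  2.14] F [ 0.27 -0.6   1.01] T [ 0.067 -0.164  0.016] w 0.177 g 35.0
```

Regrasped. Forward about 100° more, to roughly 3/4 turn.

Request:
{"api": "move_arm", "payload": {"increments": "0 0 0 0 0 -3 255;0 0 -0.1 0 0 -6 255;0 0 0 0 0 -6.5 255;0 0 -0.1 0 0 -6.5 255;0 0 0 0 0 -6.5 255;0 0 0 0 0 -6.5 255;0 0 -0.1 0 0 -6.5 255;0 0 0 0 0 -6.5 255"}}

```text
time: 25.85
position: [0.5017, -0.211, 0.1368]
tool_rot: [0.835, 3.027, -0.0]
ft_force: [0.3, -0.3, 0.5]
grip_width: 0.178
grip_force: 35.0
```

Request:
{"api": "move_arm", "payload": {"increments": "0 0 -0.1 0 0 -6.5 255;0 0 0 0 0 -6.5 255;0 0 -0.1 0 0 -6.5 255;0 0 0 0 0 -6.5 255;0 0 0 0 0 -6.5 255;0 0 0 0 0 -6.5 255;0 0 0 0 0 -6.5 255;0 0 0 0 0 -5 255"}}

```text
time: 26.52
position: [0.502, -0.2113, 0.1366]
tool_rot: [2.046, 2.381, 0.001]
ft_force: [2.2, -0.6, -0.5]
grip_width: 0.175
grip_force: 35.0
```

```bash
python3 - <<'E'
from h import *
st();bar()
E
```

```text
t 26.52 p [ 502.  -211.3  136.6] yawx 98.66 z [ 0.002 -0.001 -1.   ] q [ 0.76  0.16 -0.45  1.79  0.08  1.21  0.44] F [ 2.16 -0.59 -0.49] T [-0.269 -0.502  0.097] w 0.175 g 35.0
wrist no red
top no red
```

Back a quarter turn.

Request:
{"api": "move_arm", "payload": {"increments": "0 0 0 0 0 3 255;0 0 0.1 0 0 6 255;0 0 0 0 0 6.5 255;0 0 0.1 0 0 6.5 255;0 0 0 0 0 6.5 255;0 0 0 0 0 6.5 255;0 0 0 0 0 6.5 255;0 0 0 0 0 6.5 255"}}

```text
time: 27.28
position: [0.5015, -0.211, 0.1367]
tool_rot: [0.881, 3.015, 0.0]
ft_force: [0.4, -0.9, 0.9]
grip_width: 0.177
grip_force: 35.0
```

Request:
{"api": "move_arm", "payload": {"increments": "0 0 0 0 0 6.5 255;0 0 0.1 0 0 6.5 255;0 0 0 0 0 6.5 255;0 0 0.1 0 0 6.5 255;0 0 0 0 0 6.5 255;0 0 0 0 0 6.5 255;0 0 0 0 0 6.5 255;0 0 0 0 0 3 255"}}

```text
time: 27.95
position: [0.5012, -0.211, 0.1369]
tool_rot: [-0.435, 3.111, 0.0]
ft_force: [-0.6, -0.1, 1.1]
grip_width: 0.177
grip_force: 35.0
```

```bash
python3 - <<'E'
from h import *
st()
E
```

```text
t 27.95 p [ 501.2 -211.   136.9] yawx -164.1 z [ 0.  0. -1.] q [ 0.9   0.18 -0.61  1.78  0.11  1.21  2.11] F [-0.6  -0.06  1.11] T [ 0.049 -0.14  -0.051] w 0.177 g 35.0
```

Now forward towards the bottom: fast to yaw ≈ 56°, then slowly, watching the torque.

Request:
{"api": "move_arm", "payload": {"increments": "0 0 0 0 0 -3 255;0 0 -0.1 0 0 -6 255;0 0 0 0 0 -6.5 255;0 0 -0.1 0 0 -6.5 255;0 0 0 0 0 -6.5 255;0 0 0 0 0 -6.5 255;0 0 -0.1 0 0 -6.5 255;0 0 0 0 0 -6.5 255"}}

```text
time: 28.62
position: [0.5016, -0.2109, 0.1368]
tool_rot: [0.883, 3.014, 0.0]
ft_force: [0.3, -0.1, 0.7]
grip_width: 0.175
grip_force: 35.0
```

Request:
{"api": "move_arm", "payload": {"increments": "0 0 -0.1 0 0 -6.5 255;0 0 0 0 0 -6.5 255;0 0 -0.1 0 0 -6.5 255;0 0 0 0 0 -6.5 255;0 0 -0.1 0 0 -6.5 255;0 0 0 0 0 -6.5 255;0 0 0 0 0 -6.5 255;0 0 0 0 0 -6.5 255"}}

```text
time: 29.28
position: [0.5019, -0.2113, 0.1366]
tool_rot: [2.115, 2.321, 0.001]
ft_force: [0.1, -1.0, -0.1]
grip_width: 0.176
grip_force: 35.0
```

Request:
{"api": "move_arm", "payload": {"increments": "0 0 -0.1 0 0 -6 255;0 0 0 0 0 -6 255;0 0 -0.1 0 0 -6 255;0 0 0 0 0 -6 255;0 0 0 0 0 -5 255;0 0 0 0 0 -4 255;0 0 0 0 0 -3 255;0 0 0 0 0 0 255"}}

```text
time: 29.95
position: [0.5018, -0.2117, 0.1364]
tool_rot: [2.726, 1.558, 0.001]
ft_force: [1.1, -1.0, 0.2]
grip_width: 0.179
grip_force: 35.0
```

```bash
python3 - <<'E'
from h import *
st()
E
```

```text
t 29.95 p [ 501.8 -211.7  136.4] yawx 59.52 z [ 0.002 -0.001 -1.   ] q [ 0.71  0.16 -0.4   1.79  0.07  1.2  -0.24] F [ 1.09 -1.04  0.22] T [-0.567 -0.483  0.07 ] w 0.179 g 35.0
```

Request:
{"api": "move_arm", "payload": {"increments": "0 0 0 0 0 -1.5 255;0 0 0 0 0 -1.5 255;0 0 0 0 0 -1.5 255;0 0 0 0 0 -1.5 255;0 0 0 0 0 -1.5 255;0 0 0 0 0 -1.5 255;0 0 0 0 0 -0.5 255;0 0 0 0 0 0 255"}}

```text
time: 30.62
position: [0.5017, -0.2115, 0.1363]
tool_rot: [2.845, 1.329, 0.001]
ft_force: [1.5, -3.4, 0.9]
grip_width: 0.179
grip_force: 35.0
```

```bash
cat >> h.py <<'E'
def tz():
    a=[]
    for i in range(6):
        ctrl.get_image("wrist");a.append(ctrl.get_state()["torque"][2])
    print("Tz",np.round(a,3),np.mean(a))
E
python3 - <<'E'
from h import *
st();tz()
E
```

```text
t 30.62 p [ 501.7 -211.5  136.3] yawx 50.08 z [ 0.001 -0.001 -1.   ] q [ 0.7   0.16 -0.38  1.79  0.06  1.2  -0.4 ] F [ 1.48 -3.37  0.86] T [-0.691 -0.519  0.071] w 0.179 g 35.0
Tz [0.141 0.105 0.13  0.094 0.096 0.098] 0.11087295901020781
```

Request:
{"api": "move_arm", "payload": {"increments": "0 0 0 0 0 -1 255;0 0 0 0 0 -1 255;0 0 0 0 0 -1 255;0 0 0 0 0 -1 255;0 0 0 0 0 0 255;0 0 0 0 0 0 255;0 0 0 0 0 0 255;0 0 0 0 0 0 255"}}

```text
time: 31.58
position: [0.5014, -0.211, 0.1362]
tool_rot: [2.892, 1.226, 0.0]
ft_force: [2.7, -2.3, 3.3]
grip_width: 0.176
grip_force: 35.0
```

```bash
python3 - <<'E'
from h import *
st();tz()
E
```

```text
t 31.58 p [ 501.4 -211.   136.2] yawx 45.96 z [ 0. -0. -1.] q [ 0.7   0.16 -0.38  1.79  0.06  1.21 -0.47] F [ 2.68 -2.27  3.29] T [-0.92  -0.63   0.091] w 0.176 g 35.0
Tz [0.048 0.121 0.041 0.126 0.068 0.081] 0.08077881980224585
```

Request:
{"api": "move_arm", "payload": {"increments": "0 0 0 0 0 -1 255;0 0 0 0 0 -1 255;0 0 0 0 0 -1 255;0 0 0 0 0 -1 255;0 0 0 0 0 -1 255;0 0 0 0 0 0 255;0 0 0 0 0 0 255;0 0 0 0 0 0 255"}}

```text
time: 32.55
position: [0.5013, -0.211, 0.1361]
tool_rot: [2.943, 1.099, 0.0]
ft_force: [2.5, -3.3, 4.5]
grip_width: 0.176
grip_force: 35.0
```

```bash
python3 - <<'E'
from h import *
st();tz()
E
```

```text
t 32.55 p [ 501.3 -211.   136.1] yawx 40.96 z [ 0. -0. -1.] q [ 0.69  0.16 -0.37  1.79  0.06  1.21 -0.56] F [ 2.49 -3.34  4.49] T [-1.071 -0.588  0.111] w 0.176 g 35.0
Tz [0.069 0.11  0.111 0.111 0.125 0.113] 0.10657092824228188
```

Request:
{"api": "move_arm", "payload": {"increments": "0 0 0 0 0 -1 255;0 0 0 0 0 -1 255;0 0 0 0 0 -1 255;0 0 0 0 0 0 255;0 0 0 0 0 0 255;0 0 0 0 0 0 255;0 0 0 0 0 0 255;0 0 0 0 0 0 255"}}

```text
time: 33.52
position: [0.5013, -0.211, 0.1361]
tool_rot: [2.971, 1.022, 0.0]
ft_force: [1.7, -3.5, 4.5]
grip_width: 0.174
grip_force: 35.0
```

```bash
python3 - <<'E'
from h import *
st();tz()
E
```

```text
t 33.52 p [ 501.3 -211.   136.1] yawx 37.96 z [ 0. -0. -1.] q [ 0.69  0.16 -0.37  1.79  0.06  1.21 -0.61] F [ 1.66 -3.48  4.47] T [-0.997 -0.623  0.087] w 0.174 g 35.0
Tz [0.066 0.099 0.06  0.082 0.125 0.136] 0.09471967572484101
```

Still free. Continuing.

Request:
{"api": "move_arm", "payload": {"increments": "0 0 0 0 0 -1 255;0 0 0 0 0 -1 255;0 0 0 0 0 -1 255;0 0 0 0 0 -1 255;0 0 0 0 0 0 255;0 0 0 0 0 0 255;0 0 0 0 0 0 255;0 0 0 0 0 0 255"}}

```text
time: 34.48
position: [0.5013, -0.211, 0.1361]
tool_rot: [3.004, 0.917, 0.0]
ft_force: [1.8, -3.4, 5.2]
grip_width: 0.18
grip_force: 35.0
```

```bash
python3 - <<'E'
from h import *
st();tz()
E
```

```text
t 34.48 p [ 501.3 -211.   136.1] yawx 33.96 z [ 0. -0. -1.] q [ 0.68  0.16 -0.36  1.79  0.06  1.21 -0.68] F [ 1.84 -3.42  5.25] T [-1.035 -0.603  0.071] w 0.18 g 35.0
Tz [0.064 0.112 0.066 0.067 0.063 0.063] 0.07268043297419845
```

Request:
{"api": "move_arm", "payload": {"increments": "0 0 0 0 0 -1 255;0 0 0 0 0 -1 255;0 0 0 0 0 -1 255;0 0 0 0 0 -1 255;0 0 0 0 0 0 255;0 0 0 0 0 0 255;0 0 0 0 0 0 255;0 0 0 0 0 0 255"}}

```text
time: 35.45
position: [0.5012, -0.2111, 0.1361]
tool_rot: [3.035, 0.812, -0.0]
ft_force: [2.4, -3.7, 4.9]
grip_width: 0.18
grip_force: 35.0
```

```bash
python3 - <<'E'
from h import *
st();tz()
E
```

```text
t 35.45 p [ 501.2 -211.1  136.1] yawx 29.95 z [-0. -0. -1.] q [ 0.68  0.16 -0.36  1.79  0.06  1.21 -0.75] F [ 2.41 -3.68  4.87] T [-1.08  -0.605  0.057] w 0.18 g 35.0
Tz [0.097 0.035 0.086 0.057 0.113 0.115] 0.08399483318264168
```

Request:
{"api": "move_arm", "payload": {"increments": "0 0 0 0 0 -1 255;0 0 0 0 0 -1 255;0 0 0 0 0 -1 255;0 0 0 0 0 -1 255;0 0 0 0 0 0 255;0 0 0 0 0 0 255;0 0 0 0 0 0 255;0 0 0 0 0 0 255"}}

```text
time: 36.42
position: [0.5011, -0.2111, 0.136]
tool_rot: [3.061, 0.706, -0.0]
ft_force: [0.6, -3.0, 4.9]
grip_width: 0.177
grip_force: 35.0
```

```bash
python3 - <<'E'
from h import *
st();tz()
E
```

```text
t 36.42 p [ 501.1 -211.1  136. ] yawx 25.97 z [-0. -0. -1.] q [ 0.67  0.16 -0.35  1.79  0.06  1.21 -0.81] F [ 0.64 -3.04  4.9 ] T [-1.103 -0.576  0.077] w 0.177 g 35.0
Tz [0.076 0.058 0.055 0.017 0.094 0.06 ] 0.06001355156823332
```

```bash
cat >> h.py <<'E'
def line():
    p=ctrl.get_image("wrist");c=cloud(p)
    s=ctrl.get_state();M=R.from_rotvec(s["tool_rot"]).as_matrix();u=M[:2,0]
    g=c[...,:2]-np.array([.5013,-.211]);a=g@u;b=np.abs(g@np.array([-u[1],u[0]]))
    m=(c[...,2]>.14)&(c[...,2]<.175)&(a>.03)&(a<.095)&(b<.022)
    q=(c[m]*1000).astype(np.float32);l=cv2.fitLine(q,cv2.DIST_HUBER,0,.01,.01).ravel();d=l[:3]*np.sign(l[:2]@u)
    t=(np.array([501.3,-211])-l[3:5])@d[:2];print("line yaw",np.degrees(np.arctan2(d[1],d[0])),"tool",np.degrees(np.arctan2(u[1],u[0])),"at axis",np.round(l[3:]+t*d,1),len(q))
E
python3 - <<'E'
from h import *
line()
E
```

```text
line yaw 26.166570044827957 tool 25.971714556608024 at axis [ 500.8 -209.7  156.8] 3267
```

No slip: the wrench has turned about 347° and leads the tap by about 5° of play. The bottom should be close, so small steps.

Request:
{"api": "move_arm", "payload": {"increments": "0 0 0 0 0 -1 255;0 0 0 0 0 -1 255;0 0 0 0 0 -1 255;0 0 0 0 0 0 255;0 0 0 0 0 0 255;0 0 0 0 0 0 255;0 0 0 0 0 0 255;0 0 0 0 0 0 255"}}

```text
time: 37.43
position: [0.5011, -0.2111, 0.136]
tool_rot: [3.078, 0.625, -0.001]
ft_force: [1.5, -2.2, 4.3]
grip_width: 0.177
grip_force: 35.0
```

```bash
python3 - <<'E'
from h import *
st();tz()
E
```

```text
t 37.43 p [ 501.1 -211.1  136. ] yawx 22.96 z [-0. -0. -1.] q [ 0.67  0.16 -0.35  1.79  0.06  1.21 -0.87] F [ 1.48 -2.21  4.29] T [-1.077 -0.504  0.072] w 0.177 g 35.0
Tz [0.082 0.136 0.036 0.091 0.103 0.066] 0.08552524514307515
```

Request:
{"api": "move_arm", "payload": {"increments": "0 0 0 0 0 -1 255;0 0 0 0 0 -1 255;0 0 0 0 0 -1 255;0 0 0 0 0 0 255;0 0 0 0 0 0 255;0 0 0 0 0 0 255;0 0 0 0 0 0 255;0 0 0 0 0 0 255"}}

```text
time: 38.4
position: [0.5011, -0.2111, 0.136]
tool_rot: [3.094, 0.545, -0.001]
ft_force: [1.1, -3.5, 5.4]
grip_width: 0.182
grip_force: 35.0
```

```bash
python3 - <<'E'
from h import *
st();tz()
E
```

```text
t 38.4 p [ 501.1 -211.1  136. ] yawx 19.97 z [-0. -0. -1.] q [ 0.66  0.16 -0.34  1.79  0.06  1.21 -0.92] F [ 1.05 -3.54  5.35] T [-1.076 -0.506  0.084] w 0.182 g 35.0
Tz [0.074 0.004 0.074 0.056 0.047 0.077] 0.05550229758382561
```

Request:
{"api": "move_arm", "payload": {"increments": "0 0 0 0 0 -1 255;0 0 0 0 0 -1 255;0 0 0 0 0 -1 255;0 0 0 0 0 0 255;0 0 0 0 0 0 255;0 0 0 0 0 0 255;0 0 0 0 0 0 255;0 0 0 0 0 0 255"}}

```text
time: 39.37
position: [0.5011, -0.2111, 0.136]
tool_rot: [3.107, 0.464, -0.001]
ft_force: [1.3, -3.1, 5.2]
grip_width: 0.176
grip_force: 35.1
```

```bash
python3 - <<'E'
from h import *
st();tz();line()
E
```

```text
t 39.37 p [ 501.1 -211.1  136. ] yawx 16.98 z [-0. -0. -1.] q [ 0.66  0.16 -0.34  1.79  0.06  1.21 -0.97] F [ 1.35 -3.06  5.21] T [-1.091 -0.439  0.097] w 0.176 g 35.1
Tz [0.12  0.145 0.105 0.127 0.108 0.136] 0.1234199365730222
line yaw 17.69090253586914 tool 16.980385950626435 at axis [ 501.1 -209.9  156.8] 3287
```

The torque is up to 0.12. A careful 2° more to confirm.

Request:
{"api": "move_arm", "payload": {"increments": "0 0 0 0 0 -0.7 255;0 0 0 0 0 -0.7 255;0 0 0 0 0 -0.6 255;0 0 0 0 0 0 255;0 0 0 0 0 0 255;0 0 0 0 0 0 255;0 0 0 0 0 0 255;0 0 0 0 0 0 255"}}

```text
time: 40.38
position: [0.501, -0.2112, 0.136]
tool_rot: [3.114, 0.41, -0.001]
ft_force: [1.3, -2.9, 5.1]
grip_width: 0.176
grip_force: 35.1
```

```bash
python3 - <<'E'
from h import *
st();tz()
E
```

```text
t 40.38 p [ 501.  -211.2  136. ] yawx 14.99 z [-0. -0. -1.] q [ 0.66  0.16 -0.34  1.79  0.06  1.21 -1.  ] F [ 1.26 -2.94  5.05] T [-1.106 -0.348  0.134] w 0.176 g 35.1
Tz [0.106 0.151 0.189 0.14  0.185 0.152] 0.15384079978740528
```

Request:
{"api": "move_arm", "payload": {"increments": "0 0 0 0 0 -0.6 255;0 0 0 0 0 -0.6 255;0 0 0 0 0 0 255;0 0 0 0 0 0 255;0 0 0 0 0 0 255;0 0 0 0 0 0 255;0 0 0 0 0 0 255;0 0 0 0 0 0 255"}}

```text
time: 41.35
position: [0.501, -0.2112, 0.136]
tool_rot: [3.118, 0.377, -0.001]
ft_force: [0.7, -3.4, 5.2]
grip_width: 0.178
grip_force: 35.1
```

```bash
python3 - <<'E'
from h import *
st();tz()
E
```

```text
t 41.35 p [ 501.  -211.2  136. ] yawx 13.79 z [-0.    -0.001 -1.   ] q [ 0.66  0.16 -0.33  1.79  0.06  1.21 -1.02] F [ 0.74 -3.45  5.2 ] T [-1.122 -0.403  0.181] w 0.178 g 35.1
Tz [0.194 0.214 0.187 0.219 0.181 0.146] 0.1900812538275546
```

It's at the bottom: the torque rises steadily to 0.19 N m. I'll ease off within the play, open and rise.

Request:
{"api": "move_arm", "payload": {"increments": "0 0 0 0 0 2 255;0 0 0.2 0 0 3 255;0 0 0.2 0 0 2 255;0 0 0 0 0 0 255;0 0 0 0 0 0 200;0 0 0 0 0 0 150;0 0 0 0 0 0 80;0 0 0 0 0 0 50", "grip_force": 10}}

```text
time: 42.32
position: [0.5003, -0.2099, 0.1354]
tool_rot: [-3.088, -0.566, 0.003]
ft_force: [-0.2, -0.1, 0.6]
grip_width: 0.364
grip_force: 0.0
```

Request:
{"api": "move_arm", "payload": {"increments": "0 0 0 0 0 0 30;0 0 0 0 0 0 30;0 0 0 0 0 0 30;0 0 0 0 0 0 30;0 0 0 0 0 0 30;0 0 0 0 0 0 30;0 0 0 0 0 0 30;0 0 0 0 0 0 30"}}

```text
time: 42.98
position: [0.5012, -0.2109, 0.1364]
tool_rot: [3.09, 0.566, 0.0]
ft_force: [-0.2, -0.1, 0.0]
grip_width: 0.869
grip_force: 0.0
```

Request:
{"api": "move_arm", "payload": {"increments": "0 0 8 0 0 0 30;0 0 12 0 0 0 30;0 0 15 0 0 0 30;0 0 18 0 0 0 30;0 0 18 0 0 0 30;0 0 18 0 0 0 30;0 0 10 0 0 0 30;0 0 0 0 0 0 30"}}

```text
time: 43.65
position: [0.5029, -0.2115, 0.239]
tool_rot: [3.087, 0.565, 0.007]
ft_force: [0.6, -0.0, 0.3]
grip_width: 0.884
grip_force: 0.0
```

```bash
python3 - <<'E'
from h import *
st();line()
p=ctrl.get_image("wrist");s=ctrl.get_image("side")
a=p["frame"][60:300,120:440];b=cv2.resize(s["frame"][110:200,240:360],(320,240),interpolation=cv2.INTER_CUBIC)
cv2.imwrite("pics/z.png",np.hstack([a,b])[:,:,::-1])
E
```

```text
t 43.65 p [ 502.9 -211.5  239. ] yawx 20.76 z [ 0.005 -0.003 -1.   ] q [ 0.67  0.09 -0.34  1.65  0.03  1.4  -0.89] F [ 0.58 -0.01  0.26] T [ 0.006 -0.002  0.031] w 0.884 g 0.0
line yaw 26.78274826309916 tool 20.758444862427947 at axis [ 501.3 -210.8  157. ] 1246
```

View pics/z.png

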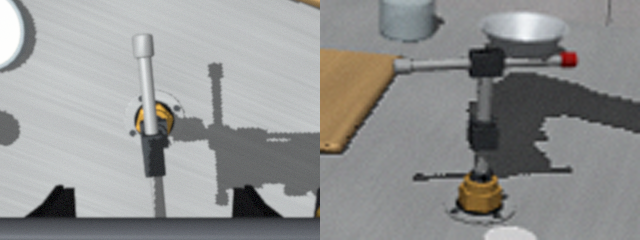

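The picture shows the wrench standing upright on the tap (side crop, hub at (487,63) above the socket at (480,190)), with the gripper clear. The wrench's yaw of about 27° is what the gasket's spring-back plus the free play should give with the tap still at the bottom. Handing in.

```bash
python3 -c "
from bench import ctrl
print(ctrl.close_job())"
```

```text
the job is handed in; nothing more can be done
None
```

The job is handed in: the tap was worked forward and back as asked, then run in until the torque rose to about 0.19 N m at the bottom. The wrench is let go, standing upright on the tap. I never touched the mortar, bottle or dish, and the hand-in gave no verdict.

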